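# Lock a T-foot stud into a floating quarter-turn socket

### The arm

A 7-joint arm with a two-finger parallel gripper is mounted at the origin on a cart in front of the work surface, level with it; the furniture and walls round the work are solid. World frame = base frame: x ahead of the robot, y to its left, z up, the work surface at z = 0. Lengths are in m, angles in rad, forces in N, time in s.
With the tool pointing down it reaches from about 0.425 to 0.875 m from the base axis. Payload 4.7 kg.
Tool frame: the origin (TCP) lies on the mounting face of the last link; the fingertips stand 182 mm ahead of it and the grasp point (between the pads) lies 164 mm ahead of it (r.tcp_to_grasp is the distance from the TCP to the grasp point, in m); z points along the fingers, y is the line along which they close (so a half turn about z gives the same grasp; the last joint's range is limited). The gripper opens to 87 mm and grips with 3 to 60 N. Pads are 19 mm wide; open, the fingers measure 117 mm over their backs; the gripper's body (75 mm by 190 mm) begins 51 mm behind the grasp point.
Start: joints at [1.155, 0.321, -0.07, 1.45, 0.023, 1.371, -0.057], TCP at [0.271, -0.591, 0.405] pointing down, gripper open.
Joint ranges: [-2.86, 2.86], [-0.3, 2.09], [-1.38, 1.24], [0.06, 2.45], [-1.56, 4.7], [0.09, 2.05], [-2.69, 2.69]. Speed limits (rad/s): [2.57, 2.57, 3.14, 3.14, 3.14, 3.14, 3.14].

### API

Orientations are given as a rotation vector (axis times angle).
In Python, from cell import telemetry, viewer, hand_in, r gives the robot as it stands.
- The arm moves only by the shell command python3 -m creep 'ROWS' [FORCE]. ROWS is JSON, a list of rows, each an object of numbers: "dx", "dy", "dz": the shift along the world's x, y, z in units of 40 mm (1.0 is 40 mm); "ax", "ay", "az": the turn, a rotation vector about the world's x, y, z in units of 6 degrees (1.0 is 6 degrees); "claw": the closure, from -1 (fully open) to 1 (shut). A call has 1 to 20 rows; each row shifts and turns the commanded pose from where the row before left it; what a row does not reach is not made up. A row lasts 1/12 s, in which the tool goes at most 41.7 mm and 7.16 degrees, less where a joint would pass 70% of its speed; a pose out of reach is approached as far as the arm can. A call is refused whole if a number of a shift passes 1 or a number of a turn 1, either way. A call with a gripper value outside its range is refused whole. The fingers move at their own pace and stop on an object; FORCE is the grip in N (left out, the last holds). Time passes only in rows, so rows that do not move let the fingers close. It gives the time, the measured TCP pose, the force, the opening and the grip force at its end, in the units of the state.
- telemetry.sense(): the state, without advancing time (a new reading comes with each control period).
- viewer.capture(name): name is "scene" or "top" or "wrist"; returns a dict with "image" (384x512x3 uint8, red, green, blue), "fov_y" (degrees; the focal length in pixels is half the picture's height over the tangent of half this angle, whatever the lens; pixels are square), "cx", "cy" (the principal point, pixels), "world_to_cam" (4x4, takes a point from world to camera coordinates). Camera axes: x right, y down, z forward; pixel columns grow to the right and rows downward; lengths in m; the calibration is good to about 2 mm. A picture is of the moment at which its call begins. There is no depth.
- hand_in(): hands the job in; it is judged then, once.
Trained networks look in a picture, given as the dict that the camera call returned (one of the last four; its "shot" number tells which), for a name from the list of things; names that differ only in an ending like _2 or _b are one class to them, and where a whole thing is asked for, a point or a joint stands for the part that bears it (a point fixed in the world has none). Each returns a list of dicts, best first, with "score" (0 to 1); they miss things now and then, are a little off and sometimes report something else, mostly with a low value. They report only what shows in the picture. A call takes as long as a camera call.
- viewer.masks_of(picture, name): "region" (384x512 bool, what is visible of it).
- viewer.landmark_of(picture, name): "xyz" ([x, y, z] in m, in world coordinates, good to about 4 mm: a listed point, or the origin of a listed thing).
The state is a dict: "t": time; "joints": joint angles; "joint_velocities": joint speeds; "joint_efforts": joint torques, N m; "tcp_pos": TCP position; "tool_rot": TCP orientation; "contact_force": force on the tool from outside, world axes, zero at the start; "wrist_torque": the same for the moment, N m; "width": finger opening in m; "grasp_force": force on a finger pad.
Only numpy, scipy, OpenCV 4.12 (cv2) and the standard library are available. Lean on these libraries where they do the work, as an engineer would, in place of code of your own. Each camera call takes 0.05 s, during which the arm holds its last target. There are 200 camera calls.

### The job

Take the T-foot locking stud out of its stand and find the slot in the socket block's floating top plate by feel, letting the foot down through it gently, without forcing it. Push the stud down against the spring until its collar lands on the plate, turn it a quarter turn either way, and let the spring lift it so that the foot catches crosswise under the plate. Leave it standing there locked, and leave the small parts lying around where they are.

Things in the scene. Friction and masses are not known exactly. Their poses are not given: they have to be found in the camera images.
- stud: Loose T-foot locking stud, about 90 g, 53 mm tall, upright in the stand. Origin: centre of the foot's underside; z up, x along the foot. From below: steel T-foot 26 (x) by 8 (y) by 7 mm high, 0.5 mm bevels on its lower long edges; round shank 8 mm thick; round collar 24 mm across, z = 21 to 25 mm; black grip bar 40 (x) by 12 (y) mm, z = 25 to 53 mm.
- stud_grip (a point): Where to grip the stud: the middle of its grip bar, 48 mm above the stud's origin; close across the bar's 12 mm thickness (stud's y) with a firm squeeze of about 45 N. Axes as the stud's.
- stand: Fixed grey plastic storage stand, 64 (x) by 46 (y) by 26 mm high, origin under its centre. The stud hangs by its collar in a loose slot 32 mm long (x) by 13 mm wide, its foot about 5 mm above the bench (lift straight up at least 30 mm).
- socket: Fixed socket block: dark steel housing 84 by 84 by 26 mm; origin under the housing's centre, x along the slot, y across it, z up. On it lies a floating aluminium plate 84 (x) by 80 (y) by 12 mm, guided by four screws (heads 4 mm high at x = +-34, y = +-20 mm). More than 40 N between stud and socket damages it.
- socket_top (a point): Point on the housing's axis at the height of the plate's top, 38 mm above the socket's origin. The plate's through slot, 34 mm (x) by 10.5 mm (y), is at x = 0 but anywhere from -11 to +11 mm along the socket's y from here: the plate floats along y with a stiff drag of about 10 N, stays where it is left, and its place is not measured.
- socket_pad_free (a point): On the housing's axis, 25 mm above the socket's origin: height of the sprung pad under the slot when free; a foot let into the slot rests on it. Pushing the pad down takes 3.5 N to start and 10 N at full depth (0.8 N/mm). Below 19 mm the foot is clear under the plate and can turn; the stud's collar lands on the plate with the foot's underside at 17 mm.
- socket_locked (a point): On the housing's axis, 23 mm above the socket's origin: height of the foot's underside when locked. The plate's underside has a cross groove along y, 4 mm deep, 13 mm wide: a foot turned 90 degrees (to about 8) either way is lifted into it by the spring and can then neither turn back nor be pulled out.
- lens_cell_1: Bystander: black lens ring 34 mm across, 14 mm high, origin under its centre; do not disturb.
- lens_cell_2: Bystander: black lens ring 28 mm across, 11 mm high, origin under its centre; do not disturb.
- battery_1: Bystander: small round battery cell, 15 mm across, standing 50 mm high, origin under its centre; do not disturb.
- fixture_block_1: Bystander: white drilled block 30 by 45 by 22 mm, origin under its centre; do not disturb.
- lamp_supply: Fixed tall grey power supply at the right of the bench, 355 (x) by 210 (y) by 443 mm high, origin under its centre; it is not used. The arm has to pass above it or around its front (-x) on the way to the work.

How it is judged:
On the way, in this order (a step that is already met when the one before it is completed fails the run):
1. the stud is lifted clear of its stand (height (world z) of stud above 0.03 m), for 0.1 s.
2. the foot is down in the slot of the socket's plate, lying along it (z of stud in the frame of socket below 0.033 m and horizontal distance between stud and socket below 0.018 m and angle between the x axis of stud and the x axis of socket, either way round below 0.25 rad), for 0.1 s.
3. the foot is pushed down under the plate and turned crosswise (z of stud in the frame of socket below 0.026 m and horizontal distance between stud and socket below 0.018 m and angle between the x axis of stud and the y axis of socket, either way round below 0.25 rad), for 0.1 s.
At the end, for the whole second after the job is handed in: The stud stands upright (within 0.12 rad) and at rest in the socket, its foot caught crosswise in the groove under the plate: foot within 0.25 rad of the housing's y axis, its underside 21.2 to 25.5 mm above the housing's origin, within 18 mm of the housing's centre (z of stud in the frame of socket between 0.0212 and 0.0255 m and horizontal distance between stud and socket below 0.018 m and angle between the x axis of stud and the y axis of socket, either way round below 0.25 rad and angle between stud's own z axis and vertical below 0.12 rad and linear speed of stud below 0.02 m/s); the robot touches nothing.
It fails at once if the stud is forced against the socket with more than 40 N (contact force between stud and socket above 40 N).
It fails at once if a bystander is moved by more than 20 mm (distance of any of lens_cell_1, lens_cell_2, battery_1, fixture_block_1 from where it was at the start of the episode above 0.02 m).
It also fails if it takes over 61 s, if anything falls off the work surface, if the arm or the gripper's body presses on something with over 40 N, if the wrist force passes 120 N, or if a joint passes its speed limit or range.

## Working session

There is one attempt and no reset: what is moved stays moved. The work goes in short steps, Python scripts to look and compute and a shell command to move; the robot and the scene stay as the last step left them, time stands still between calls to the robot, and variables do not carry over. Pictures are saved under pics/ and viewed, at most 10 in all, crops included, and the job is handed in when it is done.

```bash
ls; mkdir -p pics
cat > h.py <<'E'
from cell import telemetry, viewer, hand_in, r
import numpy as np, cv2
def cap(n,save=None):
    p=viewer.capture(n)
    if save: cv2.imwrite('pics/'+save,p['image'][:,:,::-1])
    return p
def ray(p,u,v):
    f=192/np.tan(np.radians(p['fov_y'])/2); M=np.array(p['world_to_cam'])
    R=M[:3,:3]; c=-R.T@M[:3,3]; d=R.T@np.array([(u-p['cx'])/f,(v-p['cy'])/f,1]); return c,d
def atz(p,u,v,z):
    c,d=ray(p,u,v); return c+d*(z-c[2])/d[2]
def proj(p,x):
    f=192/np.tan(np.radians(p['fov_y'])/2); M=np.array(p['world_to_cam']); q=M[:3,:3]@np.array(x)+M[:3,3]
    return np.array([p['cx']+f*q[0]/q[2],p['cy']+f*q[1]/q[2]])
def tri(obs):
    A=np.zeros((3,3));b=np.zeros(3)
    for p,u,v in obs:
        c,d=ray(p,u,v); d=d/np.linalg.norm(d); P=np.eye(3)-np.outer(d,d); A+=P;b+=P@c
    return np.linalg.solve(A,b)
E
python3 - <<'E'
from h import *
np.set_printoptions(precision=4,suppress=True)
print({k:np.round(v,3) for k,v in telemetry.sense().items()})
for n in ['scene','top']:
    p=cap(n,n+'0.png'); print(n,'cam at',ray(p,0,0)[0])
    for o in ['stud','stud_grip','stand','socket','socket_top','lens_cell_1','battery_1','fixture_block_1','lamp_supply']:
        print(o,[(np.round(d['xyz'],3),round(d['score'],2)) for d in viewer.landmark_of(p,o)[:3]])
a=cv2.imread('pics/scene0.png');b=cv2.imread('pics/top0.png')
cv2.imwrite('pics/both.png',cv2.resize(np.vstack([a,b]),None,fx=.78,fy=.78))
E
```

```text
pics
{'t': np.float64(0.0), 'joints': array([ 1.155,  0.322, -0.07 ,  1.452,  0.023,  1.371, -0.057]), 'joint_velocities': array([-0.002,  0.001,  0.   ,  0.   , -0.   ,  0.002,  0.001]), 'joint_efforts': array([  0.   , -49.13 ,  -0.404, -31.253,  -0.064,   0.044,   0.   ]), 'tcp_pos': array([ 0.271, -0.591,  0.404]), 'tool_rot': array([-3.068, -0.67 ,  0.001]), 'contact_force': array([-0.084,  0.142,  0.837]), 'wrist_torque': array([-0.013, -0.059, -0.029]), 'grasp_force': np.float64(0.0), 'width': np.float64(0.087)}
scene cam at [-0.5063  0.6813  0.9192]
stud [(array([ 0.501, -0.165,  0.003]), 0.66), (array([ 0.382, -0.022,  0.   ]), 0.33)]
stud_grip [(array([ 0.501, -0.164,  0.053]), 0.64)]
stand [(array([ 0.494, -0.163, -0.001]), 0.73)]
socket [(array([0.539, 0.179, 0.   ]), 0.86)]
socket_top [(array([0.544, 0.177, 0.037]), 0.94)]
lens_cell_1 [(array([0.543, 0.03 , 0.002]), 0.62), (array([0.446, 0.04 , 0.001]), 0.38)]
battery_1 [(array([ 0.387, -0.02 , -0.002]), 0.49)]
fixture_block_1 [(array([ 0.604, -0.008,  0.003]), 0.54)]
lamp_supply [(array([ 0.442,  0.037, -0.001]), 0.44), (array([ 0.499, -0.163,  0.003]), 0.19)]
top cam at [ 0.283  -0.1558  1.2307]
stud [(array([ 0.499, -0.166,  0.004]), 0.5)]
stud_grip [(array([ 0.495, -0.168,  0.05 ]), 0.4), (array([ 0.597, -0.014, -0.001]), 0.23)]
stand [(array([ 0.499, -0.165,  0.004]), 0.88), (array([ 0.387, -0.018,  0.003]), 0.72)]
socket [(array([ 0.541,  0.178, -0.002]), 0.65)]
socket_top [(array([0.541, 0.178, 0.039]), 0.78)]
lens_cell_1 [(array([0.539, 0.028, 0.002]), 0.59), (array([0.542, 0.178, 0.026]), 0.53), (array([0.442, 0.032, 0.001]), 0.47)]
battery_1 [(array([ 0.39 , -0.02 , -0.002]), 0.56), (array([0.443, 0.032, 0.002]), 0.41)]
fixture_block_1 [(array([ 0.599, -0.013, -0.001]), 0.53)]
lamp_supply []
```

View pics/both.png

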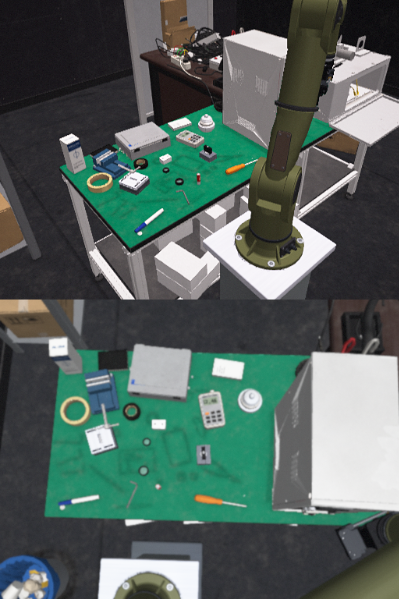

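Run:
```python
from h import *
np.set_printoptions(precision=3,suppress=True)
p=cap('top');s=cap('scene')
k=1/.78
for u,v in [(311,352),(397,352),(309,510),(397,510)]: print('top',atz(p,u*k,v*k-384,.443))
for u,v in [(275,510),(291,366)]: print('base',atz(p,u*k,v*k-384,0.0))
# stand crops
c=proj(p,[.5,-.165,.03]).astype(int); d=proj(p,[.54,.178,.03]).astype(int); print(c,d)
a=[cv2.resize(p['image'][y-32:y+32,x-32:x+32],None,fx=6,fy=6,interpolation=2) for x,y in (c,d)]
cv2.imwrite('pics/c1.png',np.hstack(a)[:,:,::-1])
for n in ['stud_grip','stand','socket']:
  for q in (p,s):
    for m in viewer.masks_of(q,n)[:1]:
      R=m['region'];ys,xs=np.nonzero(R); 
      print(n,m['score'],xs.mean(),ys.mean(),R.sum(),cv2.minAreaRect(np.stack([xs,ys],1).astype(np.float32)))
m=viewer.masks_of(p,'lamp_supply'); print([(x['score'],x['region'].sum()) for x in m[:2]])
```

```text
top [ 0.67  -0.405  0.443]
top [ 0.675 -0.603  0.443]
top [ 0.309 -0.391  0.443]
top [ 0.315 -0.578  0.443]
base [ 0.321 -0.411  0.   ]
base [ 0.832 -0.473  0.   ]
[259 197] [129 178]
stud_grip 0.59 260.1296296296296 196.4537037037037 108 ((260.0, 196.0), (16.0, 8.0), 90.0)
stud_grip 0.47 266.0 192.34343434343435 99 ((266.0, 192.5), (11.0, 10.0), 90.0)
stand 0.64 260.6375661375661 197.82010582010582 378 ((261.0, 198.0), (26.0, 18.0), 90.0)
stand 0.66 266.0711111111111 200.68444444444444 225 ((265.6922912597656, 201.03848266601562), (22.94558334350586, 13.532011985778809), 11.309932708740234)
socket 0.74 129.5183199285076 179.72832886505807 1119 ((130.01779174804688, 178.55694580078125), (34.83852005004883, 35.614036560058594), 72.6459732055664)
socket 0.84 172.03387533875338 234.86720867208672 738 ((171.5, 234.00001525878906), (28.991378784179688, 33.23401641845703), 45.0)
[]
```

View pics/c1.png

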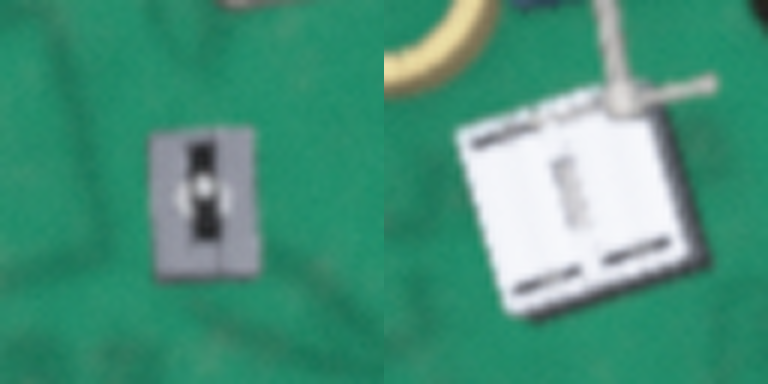

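```bash
python3 -m creep '[{"dz":0.5},{"dz":1},{"dz":1},{"dz":1},{"dz":1},{"dz":1},{"dz":1},{"dz":0.5},{}]'
```

```text
$[0]: bad value
```

```bash
python3 -m creep '[{"dx":0,"dy":0,"dz":0.5,"ax":0,"ay":0,"az":0,"claw":-1},{"dx":0,"dy":0,"dz":1,"ax":0,"ay":0,"az":0,"claw":-1},{"dx":0,"dy":0,"dz":1,"ax":0,"ay":0,"az":0,"claw":-1},{"dx":0,"dy":0,"dz":1,"ax":0,"ay":0,"az":0,"claw":-1},{"dx":0,"dy":0,"dz":1,"ax":0,"ay":0,"az":0,"claw":-1},{"dx":0,"dy":0,"dz":1,"ax":0,"ay":0,"az":0,"claw":-1},{"dx":0,"dy":0,"dz":1,"ax":0,"ay":0,"az":0,"claw":-1},{"dx":0,"dy":0,"dz":0.5,"ax":0,"ay":0,"az":0,"claw":-1}]'
```

```text
t: 2.12
tcp_pos: [0.2702, -0.5896, 0.6906]
tool_rot: [3.062, 0.668, 0.003]
contact_force: [-0.8, -0.1, 1.7]
width: 0.0873
grasp_force: 0.0
```

```bash
python3 -m creep '[{"dx":0.45,"dy":0.88,"dz":0,"ax":0,"ay":0,"az":-0.35,"claw":-1},{"dx":0.45,"dy":0.88,"dz":0,"ax":0,"ay":0,"az":-0.35,"claw":-1},{"dx":0.45,"dy":0.88,"dz":0,"ax":0,"ay":0,"az":-0.35,"claw":-1},{"dx":0.45,"dy":0.88,"dz":0,"ax":0,"ay":0,"az":-0.35,"claw":-1},{"dx":0.45,"dy":0.88,"dz":0,"ax":0,"ay":0,"az":-0.35,"claw":-1},{"dx":0.45,"dy":0.88,"dz":0,"ax":0,"ay":0,"az":-0.35,"claw":-1},{"dx":0.45,"dy":0.88,"dz":0,"ax":0,"ay":0,"az":-0.35,"claw":-1},{"dx":0.45,"dy":0.88,"dz":0,"ax":0,"ay":0,"az":-0.35,"claw":-1},{"dx":0.45,"dy":0.88,"dz":0,"ax":0,"ay":0,"az":-0.35,"claw":-1},{"dx":0.45,"dy":0.88,"dz":0,"ax":0,"ay":0,"az":-0.35,"claw":-1},{"dx":0.45,"dy":0.88,"dz":0,"ax":0,"ay":0,"az":-0.35,"claw":-1},{"dx":0.45,"dy":0.88,"dz":-0.5,"ax":0,"ay":0,"az":-0.35,"claw":-1},{"dx":0,"dy":0,"dz":-0.9,"ax":0,"ay":0,"az":0,"claw":-1},{"dx":0,"dy":0,"dz":-1,"ax":0,"ay":0,"az":0,"claw":-1},{"dx":0,"dy":0,"dz":-1,"ax":0,"ay":0,"az":0,"claw":-1},{"dx":0,"dy":0,"dz":-1,"ax":0,"ay":0,"az":0,"claw":-1},{"dx":0,"dy":0,"dz":-1,"ax":0,"ay":0,"az":0,"claw":-1},{"dx":0,"dy":0,"dz":-0.5,"ax":0,"ay":0,"az":0,"claw":-1}]'
python3 - <<'E'
from h import *
np.set_printoptions(precision=3,suppress=True)
s=telemetry.sense();print(s['t'],s['joints'],s['tcp_pos'])
p=cap('wrist','w1.png'); print(ray(p,p['cx'],p['cy']))
for n in ['stud','stud_grip','stand']:
    print(n,[(np.round(d['xyz'],3),round(d['score'],2)) for d in viewer.landmark_of(p,n)[:2]])
print(proj(p,[.5,-.165,.05]))
E
```

```text
t: 3.62
tcp_pos: [0.4843, -0.1703, 0.445]
tool_rot: [-3.14, 0.016, 0.009]
contact_force: [-0.4, 0.4, -0.5]
width: 0.0872
grasp_force: 0.0
3.6167 [ 0.642  0.03  -0.362  1.71   0.011  1.41  -1.302] [ 0.484 -0.17   0.445]
(array([ 0.549, -0.169,  0.424]), array([-0.247,  0.004, -0.969]))
stud [(array([ 0.502, -0.168,  0.009]), 0.66)]
stud_grip [(array([ 0.495, -0.166,  0.054]), 0.8)]
stand [(array([ 0.497, -0.162, -0.006]), 0.74), (array([0.441, 0.034, 0.002]), 0.32)]
[253.773 155.528]
```

View pics/w1.png

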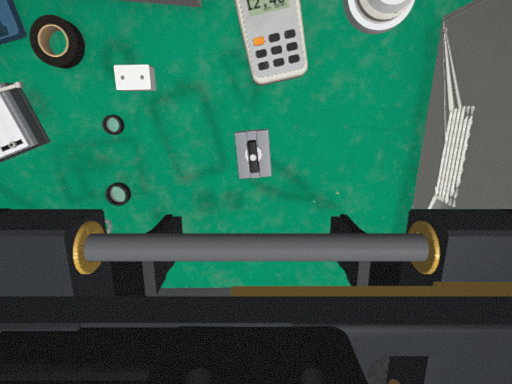

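```bash
cat > m.py <<'E'
from h import *
import pickle,sys
np.set_printoptions(precision=4,suppress=True)
p=cap('wrist',sys.argv[1]+'.png'); pickle.dump(p,open(sys.argv[1]+'.pkl','wb'))
def bar(p):
    x,y=proj(p,[.497,-.166,.045]).astype(int); s=45 if telemetry.sense()['tcp_pos'][2]<.38 else 22
    g=p['image'][y-s:y+s,x-s:x+s].max(2); m=(g<60).astype(np.uint8)
    m=cv2.morphologyEx(m,cv2.MORPH_CLOSE,np.ones((7,7)))
    n,l,st,c=cv2.connectedComponentsWithStats(m); i=min((i for i in range(1,n) if st[i,4]>40),key=lambda i:np.hypot(*(c[i]-s)))
    r=cv2.minAreaRect(np.argwhere(l==i)[:,::-1].astype(np.float32)); return np.array(r[0])+[x-s,y-s],r
c,rr=bar(p); print(c,rr,atz(p,*c,.058))
print([(np.round(d['xyz'],4),round(d['score'],2)) for d in viewer.landmark_of(p,'stud_grip')[:1]])
print(telemetry.sense()['t'],telemetry.sense()['tcp_pos'],telemetry.sense()['tool_rot'])
E
python3 m.py v1
python3 -m creep '[{"dx":0.1,"dy":0.05,"dz":-0.8,"ax":0,"ay":0,"az":0,"claw":-1},{"dx":0.2,"dy":0.1,"dz":-1,"ax":0,"ay":0,"az":0,"claw":-1},{"dx":0,"dy":0,"dz":-0.8,"ax":0,"ay":0,"az":0,"claw":-1},{"dx":0,"dy":0,"dz":0,"ax":0,"ay":0,"az":0,"claw":-1}]'; python3 m.py v2
python3 - <<'E'
from h import *
import cv2
i=cv2.imread('pics/v2.png'); p=proj
import pickle
q=pickle.load(open('v2.pkl','rb')); x,y=proj(q,[.497,-.166,.045]).astype(int); y=max(y,60)
cv2.imwrite('pics/v2c.png',cv2.resize(i[y-60:y+60,x-60:x+60],None,fx=4,fy=4,interpolation=2))
E
```

```text
[252.0396 158.396 ] ((21.03960609436035, 20.396039962768555), (30.647146224975586, 8.557319641113281), 84.2894058227539) [ 0.501  -0.1641  0.058 ]
[(array([ 0.4926, -0.1647,  0.0507]), 0.63)]
3.9167 [ 0.4864 -0.1707  0.4526] [ 3.14   -0.0157  0.0061]
t: 4.25
tcp_pos: [0.4964, -0.164, 0.3416]
tool_rot: [-3.139, 0.015, 0.012]
contact_force: [-1.5, -0.1, -0.7]
width: 0.0867
grasp_force: 0.0
[258.2982 182.0851] ((43.298187255859375, 44.08506774902344), (43.92094802856445, 11.942888259887695), 83.0887680053711) [ 0.5018 -0.1635  0.058 ]
[(array([ 0.4965, -0.1679,  0.053 ]), 0.76)]
4.35 [ 0.4982 -0.1649  0.3474] [ 3.1413 -0.0159  0.001 ]
```

View pics/v2c.png

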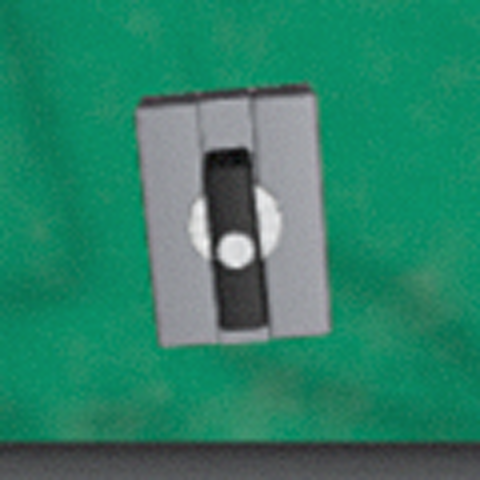

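Run:
```python
from h import *
import pickle
np.set_printoptions(precision=4,suppress=True)
q=[pickle.load(open(f'v{i}.pkl','rb')) for i in (1,2)]
x,y=proj(q[1],[.497,-.166,.045]).astype(int); y=max(y,60)
f=lambda u,v:(x-60+(u+.5)/4-.5,y-60+(v+.5)/4-.5)
d2=f(236,250); D=atz(q[1],*d2,.058); print('dot',d2,D)
a=atz(q[1],*f(228,165),.058);b=atz(q[1],*f(243,328),.058); print(a,b,np.degrees(np.arctan2(*(a-b)[1::-1])),np.linalg.norm(a-b),(a+b)/2)
a=atz(q[1],*f(140,108),.026);b=atz(q[1],*f(162,346),.026); print('stand',np.degrees(np.arctan2(*(a-b)[1::-1])),np.linalg.norm(a-b))
u,v=proj(q[0],D).round().astype(int); g=q[0]['image'].min(2)[v-6:v+7,u-3:u+4].astype(float); print(u,v); print(g.astype(int))
w=np.clip(g-120,0,None); yy,xx=np.mgrid[v-6:v+7,u-3:u+4]; d1=((w*xx).sum()/w.sum(),(w*yy).sum()/w.sum()); print(d1,'tri',tri([(q[0],*d1),(q[1],*d2)]))
```

```text
dot (np.float64(258.625), np.float64(185.125)) [ 0.4989 -0.1638  0.058 ]
[ 0.5187 -0.1621  0.058 ] [ 0.4801 -0.1653  0.058 ] 4.735305083427247 0.03874309768576816 [ 0.4994 -0.1637  0.058 ]
stand 3.760061145026331 0.06286664973694096
252 160
[[ 50  52  58  59  69  58  56]
 [ 42  56  55  61  56  62  52]
 [ 41  61  84  78  66  66  49]
 [ 69 129 155 152 138 100  55]
 [141 211 231 223 218 170  87]
 [187 231 224 220 223 212 119]
 [194 225 221 217 220 223 141]
 [179 227 223 221 221 198 113]
 [113 189 224 220 209 161  86]
 [ 54 103 152 152 140  95  64]
 [ 38  50  66  64  67  62  71]
 [ 44  45  55  60  60  69  71]
 [ 49  57  52  64  70  64  76]]
(np.float64(251.6703810208483), np.float64(159.92810927390366)) tri [ 0.4992 -0.1637  0.0592]
```

```bash
python3 -m creep '[{"dx":0.05,"dy":0.02,"dz":-0.5,"ax":0,"ay":0,"az":0.45,"claw":-1},{"dx":0,"dy":0,"dz":-0.8,"ax":0,"ay":0,"az":0.4,"claw":-1},{"dx":0,"dy":0,"dz":-0.6,"ax":0,"ay":0,"az":0,"claw":-1},{"dx":0,"dy":0,"dz":0,"ax":0,"ay":0,"az":0,"claw":-1},{"dx":0,"dy":0,"dz":0,"ax":0,"ay":0,"az":0,"claw":-1}]'
python3 - <<'E'
from h import *
np.set_printoptions(precision=4,suppress=True)
L=[]
for i in range(4):
    p=cap('wrist','v3.png'); s=telemetry.sense(); L.append(np.r_[s['tcp_pos'],s['tool_rot']])
print(np.array(L),np.mean(L,0)); print(proj(p,[.499,-.164,.058]))
E
```

```text
t: 4.77
tcp_pos: [0.5007, -0.1643, 0.2723]
tool_rot: [3.138, 0.123, 0.003]
contact_force: [0.0, -0.5, 0.2]
width: 0.0869
grasp_force: 0.0
[[ 0.5012 -0.1644  0.2732  3.1373  0.123   0.0066]
 [ 0.5014 -0.1644  0.2735  3.1369  0.1232  0.0081]
 [ 0.5012 -0.1643  0.2733  3.1368  0.1233  0.0079]
 [ 0.501  -0.1642  0.2729  3.137   0.1235  0.007 ]] [ 0.5012 -0.1643  0.2732  3.137   0.1232  0.0074]
[257.3446 218.1944]
```

View pics/v3.png

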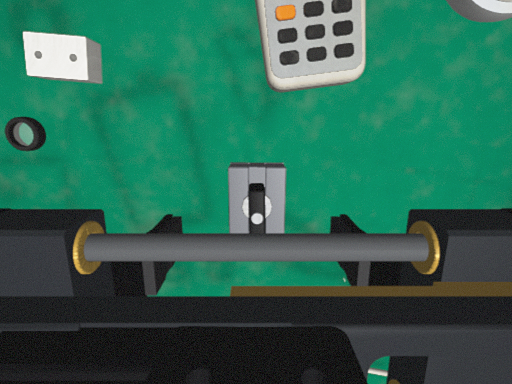

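```bash
python3 -m creep '[{"dx":-0.05,"dy":0,"dz":-0.6,"ax":0,"ay":0,"az":0,"claw":-1},{"dx":0,"dy":0,"dz":-0.6,"ax":0,"ay":0,"az":0,"claw":-1},{"dx":0,"dy":0,"dz":-0.2,"ax":0,"ay":0,"az":0,"claw":-1},{"dx":0,"dy":0,"dz":0,"ax":0,"ay":0,"az":0,"claw":-1},{"dx":0,"dy":0,"dz":0,"ax":0,"ay":0,"az":0,"claw":0.6},{"dx":0,"dy":0,"dz":0,"ax":0,"ay":0,"az":0,"claw":1},{"dx":0,"dy":0,"dz":0,"ax":0,"ay":0,"az":0,"claw":1},{"dx":0,"dy":0,"dz":0,"ax":0,"ay":0,"az":0,"claw":1},{"dx":0,"dy":0,"dz":0,"ax":0,"ay":0,"az":0,"claw":1},{"dx":0,"dy":0,"dz":0,"ax":0,"ay":0,"az":0,"claw":1},{"dx":0,"dy":0,"dz":0,"ax":0,"ay":0,"az":0,"claw":1},{"dx":0,"dy":0,"dz":0,"ax":0,"ay":0,"az":0,"claw":1}]' 45
```

```text
t: 5.97
tcp_pos: [0.4978, -0.1638, 0.2141]
tool_rot: [3.139, 0.124, 0.0]
contact_force: [0.4, 0.3, -0.2]
width: 0.0416
grasp_force: 0.0
```

```bash
python3 -m creep '[{"dx":0,"dy":0,"dz":0,"ax":0,"ay":0,"az":0,"claw":1},{"dx":0,"dy":0,"dz":0,"ax":0,"ay":0,"az":0,"claw":1},{"dx":0,"dy":0,"dz":0,"ax":0,"ay":0,"az":0,"claw":1},{"dx":0,"dy":0,"dz":0,"ax":0,"ay":0,"az":0,"claw":1},{"dx":0,"dy":0,"dz":0,"ax":0,"ay":0,"az":0,"claw":1},{"dx":0,"dy":0,"dz":0,"ax":0,"ay":0,"az":0,"claw":1},{"dx":0,"dy":0,"dz":0,"ax":0,"ay":0,"az":0,"claw":1},{"dx":0,"dy":0,"dz":0,"ax":0,"ay":0,"az":0,"claw":1},{"dx":0,"dy":0,"dz":0,"ax":0,"ay":0,"az":0,"claw":1}]'
```

```text
t: 6.72
tcp_pos: [0.4977, -0.1638, 0.2139]
tool_rot: [3.139, 0.124, -0.0]
contact_force: [0.3, -0.1, -0.2]
width: 0.0117
grasp_force: 45.0
```

```bash
python3 -c "
from h import *
for i in range(2): cap('scene')
s=telemetry.sense(); print({k:np.round(s[k],4) for k in ['tcp_pos','tool_rot','contact_force','grasp_force','width','t']})"
```

```text
{'tcp_pos': array([ 0.4977, -0.1638,  0.214 ]), 'tool_rot': array([ 3.139e+00,  1.240e-01, -1.000e-04]), 'contact_force': array([-0.0398, -0.6072, -0.3069]), 'grasp_force': np.float64(45.0), 'width': np.float64(0.0118), 't': np.float64(6.8167)}
```

```bash
python3 -m creep '[{"dx":0,"dy":0,"dz":0.3,"ax":0,"ay":0,"az":0,"claw":1},{"dx":0,"dy":0,"dz":0.7,"ax":0,"ay":0,"az":0,"claw":1},{"dx":0,"dy":0,"dz":1,"ax":0,"ay":0,"az":0,"claw":1},{"dx":0,"dy":0,"dz":1,"ax":0,"ay":0,"az":0,"claw":1},{"dx":0.1,"dy":0.5,"dz":0.5,"ax":0,"ay":0,"az":0.2,"claw":1},{"dx":0.1,"dy":0.9,"dz":0,"ax":0,"ay":0,"az":0.2,"claw":1},{"dx":0.1,"dy":0.9,"dz":0,"ax":0,"ay":0,"az":0.2,"claw":1},{"dx":0.1,"dy":0.9,"dz":0,"ax":0,"ay":0,"az":0.2,"claw":1},{"dx":0.1,"dy":0.9,"dz":0,"ax":0,"ay":0,"az":0.2,"claw":1},{"dx":0.1,"dy":0.9,"dz":0,"ax":0,"ay":0,"az":0.2,"claw":1},{"dx":0.1,"dy":0.9,"dz":0,"ax":0,"ay":0,"az":0.2,"claw":1},{"dx":0.1,"dy":0.9,"dz":0,"ax":0,"ay":0,"az":0.2,"claw":1},{"dx":0.1,"dy":0.9,"dz":0,"ax":0,"ay":0,"az":0.2,"claw":1},{"dx":0.1,"dy":0.9,"dz":0,"ax":0,"ay":0,"az":0.2,"claw":1},{"dx":0,"dy":0,"dz":0,"ax":0,"ay":0,"az":0,"claw":1},{"dx":0,"dy":0,"dz":0,"ax":0,"ay":0,"az":0,"claw":1}]'
python3 - <<'E'
from h import *
import pickle
np.set_printoptions(precision=4,suppress=True)
p=cap('wrist','s1.png'); pickle.dump(p,open('s1.pkl','wb')); s=telemetry.sense(); print(s['joints'],s['tcp_pos'],s['tool_rot'])
for n in ['socket_top','socket','stud_grip']: print(n,[(np.round(d['xyz'],4),round(d['score'],2)) for d in viewer.landmark_of(p,n)[:2]])
E
```

```text
t: 8.15
tcp_pos: [0.5369, 0.1833, 0.3547]
tool_rot: [-3.106, -0.46, -0.0]
contact_force: [-0.8, -0.4, -1.5]
width: 0.0112
grasp_force: 45.0
[ 0.2109  0.2348 -0.6654  1.7097  0.1522  1.2498 -1.7698] [0.5374 0.181  0.3544] [ 3.1082  0.4547 -0.0004]
socket_top [(array([0.5419, 0.176 , 0.0372]), 0.77)]
socket [(array([ 0.5412,  0.1786, -0.0016]), 0.86)]
stud_grip [(array([0.532 , 0.1848, 0.1914]), 0.89)]
```

View pics/s1.png

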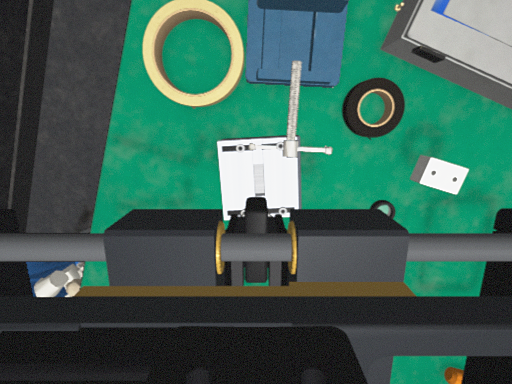

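Run:
```python
from h import *
import pickle
np.set_printoptions(precision=4,suppress=True)
p=pickle.load(open('s1.pkl','rb')); t=cap('top')
print('hub',tri([(p,291,149),(t,136.7,162.7)]))
print('handle end',tri([(p,328,151),(t,(714-384)/6-32+129,85/6-32+178)]))
print('screw start', [atz(p,297,63,z) for z in (.04,.1)])
cv2.imwrite('pics/s1c.png',cv2.resize(p['image'][125:225,205:345][:,:,::-1],None,fx=5.5,fy=5.5,interpolation=2))
```

```text
hub [0.5812 0.1612 0.0383]
handle end [0.5903 0.123  0.0318]
screw start [array([0.6578, 0.1823, 0.04  ]), array([0.6459, 0.1868, 0.1   ])]
```

View pics/s1c.png

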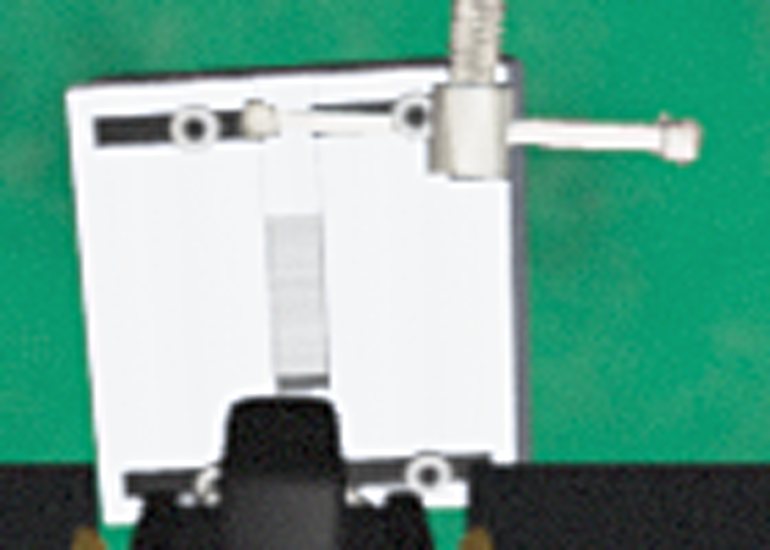

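```bash
cat > slot.py <<'E'
from h import *
import pickle
np.set_printoptions(precision=4,suppress=True)
p=pickle.load(open('s1.pkl','rb'))
f=lambda u,v,z:atz(p,205+(u+.5)/5.5-.5,125+(v+.5)/5.5-.5,z)
h=np.array([f(196,127,.042),f(412,115,.042),f(428,472,.042),f(207,485,.042)]);print(h)
C=h.mean(0); X=(h[0]+h[1]-h[2]-h[3])[:2]; th=np.arctan2(X[1],X[0]); Y=(h[0]+h[3]-h[1]-h[2])[:2];print('axis',C,'yaw',np.degrees(th),'yawY',np.degrees(np.arctan2(-Y[0],Y[1])),np.linalg.norm(X)/2,np.linalg.norm(Y)/2)
s=np.array([f(*q,.038) for q in [(265,213),(322,213),(329,388),(277,388)]]); m=s.mean(0); d=(s[0]+s[1]-s[2]-s[3])[:2]
print(s,'slot',m,'yaw',np.degrees(np.arctan2(d[1],d[0])),np.linalg.norm(d)/2,np.linalg.norm((s[0]-s[1]+s[3]-s[2])/2))
e=(m-C)[:2]; print('offset in socket',e@[np.cos(th),np.sin(th)],e@[-np.sin(th),np.cos(th)])
E
python3 slot.py
```

```text
[[0.567  0.2112 0.042 ]
 [0.5804 0.1745 0.042 ]
 [0.5171 0.1508 0.042 ]
 [0.5024 0.1903 0.042 ]]
axis [0.5417 0.1817 0.042 ] yaw 19.2361234512853 yawY 20.244595932074443 0.06772049627458866 0.040589809746467524
[[0.555  0.1946 0.038 ]
 [0.5581 0.1845 0.038 ]
 [0.5264 0.1733 0.038 ]
 [0.5235 0.1827 0.038 ]] slot [0.5408 0.1838 0.038 ] yaw 20.058079012729415 0.03361528283383019 0.01023370858890488
offset in socket -0.00018170233610837285 0.0022936600607331523
```

```bash
python3 -m creep '[{"dx":0.03,"dy":0.03,"dz":-0.5,"ax":0,"ay":0,"az":0.27,"claw":1},{"dx":0.03,"dy":0.03,"dz":-0.9,"ax":0,"ay":0,"az":0.26,"claw":1},{"dx":0,"dy":0,"dz":-0.6,"ax":0,"ay":0,"az":0,"claw":1},{"dx":0,"dy":0,"dz":-0.3,"ax":0,"ay":0,"az":0,"claw":1},{"dx":0,"dy":0,"dz":0,"ax":0,"ay":0,"az":0,"claw":1},{"dx":0,"dy":0,"dz":0,"ax":0,"ay":0,"az":0,"claw":1},{"dx":0,"dy":0,"dz":0,"ax":0,"ay":0,"az":0,"claw":1}]'
cat > st.py <<'E'
from h import *
import sys
np.set_printoptions(precision=4,suppress=True)
L=[]
for i in range(int(sys.argv[1]) if len(sys.argv)>1 else 2):
    cap('wrist'); s=telemetry.sense(); L.append(np.r_[s['tcp_pos'],s['tool_rot'],s['contact_force'],s['wrist_torque']])
m=np.mean(L,0); w=m[3:6]; th=np.radians(20); F=m[6:9]; d=m[:2]-[.5417,.1817]
print('t',s['t'],'tcp',m[:3],'foot z',m[2]-.209,'yaw',np.degrees(2*np.arctan2(w[1],w[0])),'F',F,'M',m[9:],'w',s['width'],s['grasp_force'])
print('tcp in socket',d@[np.cos(th),np.sin(th)],d@[-np.sin(th),np.cos(th)],'F in socket',F[:2]@[np.cos(th),np.sin(th)],F[:2]@[-np.sin(th),np.cos(th)])
E
python3 st.py
```

```text
t: 8.98
tcp_pos: [0.541, 0.1827, 0.2638]
tool_rot: [-3.095, -0.536, -0.004]
contact_force: [0.6, 1.4, -0.9]
width: 0.0117
grasp_force: 45.0
t 9.0833 tcp [0.541  0.1828 0.264 ] foot z 0.05500531345894519 yaw -340.3194129812631 F [0.1882 0.4582 0.1998] M [0.0252 0.028  0.0203] w 0.011654466955220584 45.00000357627869
tcp in socket -0.0002465243637534838 0.0012948831250652471 F in socket 0.3335796427849399 0.36618596120123315
```

```bash
python3 -m creep '[{"dx":-0.02,"dy":0.02,"dz":-0.2,"ax":0,"ay":0,"az":0,"claw":1},{"dx":0,"dy":0,"dz":-0.15,"ax":0,"ay":0,"az":0,"claw":1},{"dx":0,"dy":0,"dz":-0.05,"ax":0,"ay":0,"az":0,"claw":1},{"dx":0,"dy":0,"dz":0,"ax":0,"ay":0,"az":0,"claw":1},{"dx":0,"dy":0,"dz":0,"ax":0,"ay":0,"az":0,"claw":1}]'
python3 st.py; python3 -m creep '[{"dx":0,"dy":0,"dz":-0.05,"ax":0,"ay":0,"az":0,"claw":1},{"dx":0,"dy":0,"dz":0,"ax":0,"ay":0,"az":0,"claw":1},{"dx":0,"dy":0,"dz":0,"ax":0,"ay":0,"az":0,"claw":1}]'; python3 st.py
```

```text
t: 9.5
tcp_pos: [0.5393, 0.183, 0.2456]
tool_rot: [3.095, 0.537, -0.001]
contact_force: [0.2, -0.9, -0.9]
width: 0.0115
grasp_force: 45.0
t 9.6 tcp [0.5393 0.183  0.2457] foot z 0.03666585301765865 yaw 19.693211106106148 F [-0.6422 -1.2476 -1.1376] M [-0.297  -0.1055 -0.0113] w 0.011963968408822035 45.00110177323222
tcp in socket -0.0017840577414500063 0.002054078521633814 F in socket -1.0301308870695727 -0.9527241983690868
t: 9.85
tcp_pos: [0.5394, 0.1831, 0.2438]
tool_rot: [3.095, 0.537, -0.0]
contact_force: [0.4, -2.8, -2.2]
width: 0.0116
grasp_force: 45.0
t 9.95 tcp [0.5394 0.1831 0.2438] foot z 0.03483460472158115 yaw 19.694446544825702 F [ 0.6962 -2.2678 -2.1569] M [-0.5415 -0.2789  0.0158] w 0.011690550723962247 45.00338167883456
tcp in socket -0.0016610253468635433 0.002084999538992144 F in socket -0.12136632680320669 -2.3691334766412417
```

```bash
python3 -m creep '[{"dx":0.005,"dy":-0.012,"dz":-0.02,"ax":0,"ay":0,"az":0,"claw":1},{"dx":0,"dy":0,"dz":0,"ax":0,"ay":0,"az":0,"claw":1},{"dx":0,"dy":0,"dz":0,"ax":0,"ay":0,"az":0,"claw":1}]'; python3 st.py 3
```

```text
t: 10.2
tcp_pos: [0.5395, 0.183, 0.2431]
tool_rot: [-3.095, -0.538, 0.0]
contact_force: [1.5, -1.5, -1.7]
width: 0.0118
grasp_force: 45.0
t 10.35 tcp [0.5396 0.1829 0.2432] foot z 0.03417285650597507 yaw 19.708065917318983 F [ 1.2998 -1.4843 -1.3745] M [-0.3572 -0.1843  0.0007] w 0.011717732881456397 45.001541543751955
tcp in socket -0.0015900479537132417 0.00190045423161665 F in socket 0.7137992688042398 -1.8393193857109933
```

```bash
python3 -m creep '[{"dx":0.01,"dy":-0.025,"dz":-0.04,"ax":0,"ay":0,"az":0,"claw":1},{"dx":0,"dy":0,"dz":-0.04,"ax":0,"ay":0,"az":0,"claw":1},{"dx":0,"dy":0,"dz":0,"ax":0,"ay":0,"az":0,"claw":1},{"dx":0,"dy":0,"dz":0,"ax":0,"ay":0,"az":0,"claw":1}]'; python3 st.py 3
```

```text
t: 10.68
tcp_pos: [0.5397, 0.1823, 0.2398]
tool_rot: [-3.095, -0.538, 0.001]
contact_force: [0.5, -0.3, -0.9]
width: 0.0114
grasp_force: 45.0
t 10.8333 tcp [0.5399 0.1822 0.24  ] foot z 0.030957171991588067 yaw -340.2775853678054 F [-0.1579  0.1706 -1.2431] M [0.0063 0.0092 0.0044] w 0.011685911081243502 45.000060852617025
tcp in socket -0.0015599777898046667 0.0010977388218530366 F in socket -0.09005878040920894 0.21429340160035473
```

Free in the slot, with no lateral force. Now on down to the pad (foot at 25 mm).

```bash
python3 -m creep '[{"dx":0,"dy":0,"dz":-0.05,"ax":0,"ay":0,"az":0,"claw":1},{"dx":0,"dy":0,"dz":-0.05,"ax":0,"ay":0,"az":0,"claw":1},{"dx":0,"dy":0,"dz":-0.05,"ax":0,"ay":0,"az":0,"claw":1},{"dx":0,"dy":0,"dz":-0.05,"ax":0,"ay":0,"az":0,"claw":1},{"dx":0,"dy":0,"dz":0,"ax":0,"ay":0,"az":0,"claw":1},{"dx":0,"dy":0,"dz":0,"ax":0,"ay":0,"az":0,"claw":1}]'; python3 st.py 3
```

```text
t: 11.33
tcp_pos: [0.54, 0.182, 0.2323]
tool_rot: [3.095, 0.538, -0.0]
contact_force: [-2.0, -0.5, 3.7]
width: 0.0119
grasp_force: 45.0
t 11.4833 tcp [0.54   0.182  0.2323] foot z 0.023289559406920957 yaw 19.707988942481055 F [-1.0429 -0.7647  3.5403] M [-0.1604  0.3488  0.0063] w 0.011731167827014695 45.000021513551474
tcp in socket -0.0015220703963442787 0.0008614466491515215 F in socket -1.2415533114812407 -0.3619120378077666
```

```bash
python3 -m creep '[{"dx":0,"dy":0,"dz":-0.05,"ax":0,"ay":0,"az":0,"claw":1},{"dx":0,"dy":0,"dz":-0.05,"ax":0,"ay":0,"az":0,"claw":1},{"dx":0,"dy":0,"dz":-0.04,"ax":0,"ay":0,"az":0,"claw":1},{"dx":0,"dy":0,"dz":0,"ax":0,"ay":0,"az":0,"claw":1},{"dx":0,"dy":0,"dz":0,"ax":0,"ay":0,"az":0,"claw":1}]'; python3 st.py 3
```

```text
t: 11.9
tcp_pos: [0.5401, 0.182, 0.2269]
tool_rot: [3.095, 0.538, 0.0]
contact_force: [-2.2, -0.9, 8.1]
width: 0.0114
grasp_force: 45.0
t 12.05 tcp [0.5401 0.182  0.2269] foot z 0.017937073924970626 yaw 19.70765239983268 F [-2.7007 -0.8419  8.431 ] M [-0.2315  0.6604  0.0376] w 0.011581072298828658 45.00000301748514
tcp in socket -0.0014148603269356426 0.0008817773225051391 F in socket -2.825758719687405 0.1325427998352352
```

```bash
python3 -m creep '[{"dx":0,"dy":0,"dz":-0.03,"ax":0,"ay":0,"az":0,"claw":1},{"dx":0,"dy":0,"dz":0,"ax":0,"ay":0,"az":0,"claw":1},{"dx":0,"dy":0,"dz":0,"ax":0,"ay":0,"az":0,"claw":1}]'; python3 st.py 3
```

```text
t: 12.3
tcp_pos: [0.5401, 0.1821, 0.226]
tool_rot: [3.095, 0.538, 0.001]
contact_force: [-3.1, -1.7, 8.7]
width: 0.0119
grasp_force: 45.0
t 12.45 tcp [0.5401 0.1821 0.2259] foot z 0.01692589329161473 yaw 19.70526531101452 F [-2.4329 -1.1867  8.6693] M [-0.3078  0.7399  0.0207] w 0.011581952132126807 45.00003690831363
tcp in socket -0.0014124706505987117 0.0009082334082018003 F in socket -2.6920517548396585 -0.2830720268646013
```

```bash
python3 -m creep '[{"dx":0,"dy":0,"dz":-0.02,"ax":0,"ay":0,"az":0,"claw":1},{"dx":0,"dy":0,"dz":0,"ax":0,"ay":0,"az":0,"claw":1},{"dx":0,"dy":0,"dz":0,"ax":0,"ay":0,"az":0,"claw":1}]'; python3 st.py 3
```

```text
t: 12.7
tcp_pos: [0.5401, 0.1821, 0.2259]
tool_rot: [3.094, 0.537, 0.0]
contact_force: [-4.8, -2.6, 13.2]
width: 0.0116
grasp_force: 45.0
t 12.85 tcp [0.5401 0.1822 0.2259] foot z 0.01688372592924775 yaw 19.705882083876574 F [-4.8179 -1.7906 13.8711] M [-0.4738  1.1577  0.0295] w 0.011637499655331722 45.00011642463505
tcp in socket -0.0013501177817983995 0.000981148477687934 F in socket -5.139764833093374 -0.03482295515527656
```

```bash
python3 -m creep '[{"dx":0,"dy":0,"dz":0.02,"ax":0,"ay":0,"az":0,"claw":1},{"dx":0,"dy":0,"dz":0,"ax":0,"ay":0,"az":0.5,"claw":1},{"dx":0,"dy":0,"dz":0,"ax":0,"ay":0,"az":0.7,"claw":1},{"dx":0,"dy":0,"dz":0,"ax":0,"ay":0,"az":0.8,"claw":1},{"dx":0,"dy":0,"dz":0,"ax":0,"ay":0,"az":0.7,"claw":1},{"dx":0,"dy":0,"dz":0,"ax":0,"ay":0,"az":0.3,"claw":1},{"dx":0,"dy":0,"dz":0,"ax":0,"ay":0,"az":0,"claw":1},{"dx":0,"dy":0,"dz":0,"ax":0,"ay":0,"az":0,"claw":1}]'; python3 st.py 3
```

```text
t: 13.52
tcp_pos: [0.5411, 0.1824, 0.2265]
tool_rot: [2.973, 1.015, 0.006]
contact_force: [-0.1, 0.1, 7.7]
width: 0.0118
grasp_force: 45.0
t 13.6667 tcp [0.541  0.1824 0.2265] foot z 0.017494829578263316 yaw 37.71234396778261 F [-0.7692  0.0961  8.1442] M [-0.0869  0.0937  0.0596] w 0.01155367792094598 45.000177808105946
tcp in socket -0.0003705124296977404 0.0009182488547350143 F in socket -0.6899471548208145 0.3534063705434035
```

Turning freely at +18° with little torque; 72° remain.

```bash
python3 -m creep '[{"dx":0,"dy":0,"dz":0,"ax":0,"ay":0,"az":0.5,"claw":1},{"dx":0,"dy":0,"dz":0,"ax":0,"ay":0,"az":0.8,"claw":1},{"dx":0,"dy":0,"dz":0,"ax":0,"ay":0,"az":0.8,"claw":1},{"dx":0,"dy":0,"dz":0,"ax":0,"ay":0,"az":0.8,"claw":1},{"dx":0,"dy":0,"dz":0,"ax":0,"ay":0,"az":0.8,"claw":1},{"dx":0,"dy":0,"dz":0,"ax":0,"ay":0,"az":0.8,"claw":1},{"dx":0,"dy":0,"dz":0,"ax":0,"ay":0,"az":0.5,"claw":1},{"dx":0,"dy":0,"dz":0,"ax":0,"ay":0,"az":0,"claw":1}]'; python3 st.py 2
python3 -m creep '[{"dx":0,"dy":0,"dz":0,"ax":0,"ay":0,"az":0.8,"claw":1},{"dx":0,"dy":0,"dz":0,"ax":0,"ay":0,"az":0.8,"claw":1},{"dx":0,"dy":0,"dz":0,"ax":0,"ay":0,"az":0.8,"claw":1},{"dx":0,"dy":0,"dz":0,"ax":0,"ay":0,"az":0.8,"claw":1},{"dx":0,"dy":0,"dz":0,"ax":0,"ay":0,"az":0.8,"claw":1},{"dx":0,"dy":0,"dz":0,"ax":0,"ay":0,"az":0.8,"claw":1},{"dx":0,"dy":0,"dz":0,"ax":0,"ay":0,"az":0.8,"claw":1},{"dx":0,"dy":0,"dz":0,"ax":0,"ay":0,"az":0.8,"claw":1},{"dx":0,"dy":0,"dz":0,"ax":0,"ay":0,"az":0.5,"claw":1},{"dx":0,"dy":0,"dz":0,"ax":0,"ay":0,"az":0,"claw":1},{"dx":0,"dy":0,"dz":0,"ax":0,"ay":0,"az":0,"claw":1}]'; python3 st.py 3
```

```text
t: 14.33
tcp_pos: [0.5412, 0.1824, 0.2265]
tool_rot: [2.606, 1.752, 0.007]
contact_force: [-0.6, -0.7, 7.9]
width: 0.0118
grasp_force: 45.0
t 14.4333 tcp [0.5412 0.1824 0.2265] foot z 0.017549735368867336 yaw 67.718543911278 F [ 0.3293 -0.8273  7.3902] M [-0.0636 -0.1084  0.0147] w 0.011705788809633804 45.000389982014894
tcp in socket -0.00020961374815184567 0.0008142232111135715 F in socket 0.026475868995480878 -0.8900377648055137
t: 15.35
tcp_pos: [0.5415, 0.1822, 0.2265]
tool_rot: [1.821, 2.557, 0.006]
contact_force: [1.5, -0.7, 8.2]
width: 0.0112
grasp_force: 45.0
t 15.5 tcp [0.5415 0.1822 0.2266] foot z 0.01757821065777354 yaw 109.08789747964296 F [ 0.7504 -0.5     8.3564] M [-0.1486 -0.3568  0.0576] w 0.011656812613018173 45.0005866214633
tcp in socket -5.6390255257903024e-05 0.0005306327496349738 F in socket 0.5341577800246657 -0.7264953135890448
```

```bash
python3 -m creep '[{"dx":0,"dy":0,"dz":0.04,"ax":0,"ay":0,"az":0.05,"claw":1},{"dx":0,"dy":0,"dz":0.04,"ax":0,"ay":0,"az":0.05,"claw":1},{"dx":0,"dy":0,"dz":0.04,"ax":0,"ay":0,"az":0,"claw":1},{"dx":0,"dy":0,"dz":0,"ax":0,"ay":0,"az":0,"claw":1},{"dx":0,"dy":0,"dz":0,"ax":0,"ay":0,"az":0,"claw":1}]'; python3 st.py 3
```

```text
t: 15.92
tcp_pos: [0.5412, 0.1821, 0.2308]
tool_rot: [1.808, 2.566, 0.005]
contact_force: [3.4, -0.4, 5.5]
width: 0.0118
grasp_force: 45.0
t 16.0667 tcp [0.541  0.182  0.2306] foot z 0.021570318265889038 yaw 109.6864572446593 F [3.2763 0.3299 5.0406] M [ 0.0407 -0.9651 -0.022 ] w 0.011547610381672992 45.00633937306702
tcp in socket -0.0006096248273136677 0.0005171803996891684 F in socket 3.1915489722047714 -0.8105967426374536
```

```bash
python3 -m creep '[{"dx":0,"dy":0,"dz":0.025,"ax":0,"ay":0,"az":0,"claw":1},{"dx":0,"dy":0,"dz":0,"ax":0,"ay":0,"az":0,"claw":1},{"dx":0,"dy":0,"dz":0,"ax":0,"ay":0,"az":0,"claw":1}]'; python3 st.py 3
python3 -m creep '[{"dx":0,"dy":0,"dz":0,"ax":0,"ay":0,"az":0,"claw":0.6},{"dx":0,"dy":0,"dz":0,"ax":0,"ay":0,"az":0,"claw":0.5},{"dx":0,"dy":0,"dz":0,"ax":0,"ay":0,"az":0,"claw":0.45},{"dx":0,"dy":0,"dz":0,"ax":0,"ay":0,"az":0,"claw":0.45},{"dx":0,"dy":0,"dz":0,"ax":0,"ay":0,"az":0,"claw":0.45}]'; python3 st.py 2
```

```text
t: 16.32
tcp_pos: [0.5404, 0.1818, 0.2312]
tool_rot: [1.808, 2.568, 0.001]
contact_force: [3.4, -0.2, 5.6]
width: 0.0116
grasp_force: 45.0
t 16.4667 tcp [0.5402 0.1818 0.2311] foot z 0.02208082468137257 yaw 109.6984075232953 F [ 3.6968 -0.9776  4.9461] M [-0.1011 -1.0771 -0.0119] w 0.011582718267049479 45.00619906000793
tcp in socket -0.0013346132418897566 0.0006089170483752955 F in socket 3.1395011970263167 -2.1830216528449973
t: 16.88
tcp_pos: [0.539, 0.182, 0.2301]
tool_rot: [-1.807, -2.568, 0.003]
contact_force: [-0.6, -0.9, 0.4]
width: 0.0234
grasp_force: 0.4
t 16.9833 tcp [0.5392 0.182  0.2302] foot z 0.021212420394184223 yaw -250.26744539599088 F [0.2944 0.0859 0.5533] M [ 0.0283 -0.0964 -0.0114] w 0.02416474739363938 0.0868012011051178
tcp in socket -0.002223524848453809 0.0011403777024708466 F in socket 0.30604544258189553 -0.01997031400633953
```

```bash
python3 -m creep '[{"dx":0.03,"dy":0.01,"dz":0.1,"ax":0,"ay":0,"az":0,"claw":0.4},{"dx":0,"dy":0,"dz":0.4,"ax":0,"ay":0,"az":0,"claw":0.4},{"dx":0,"dy":0,"dz":0.8,"ax":0,"ay":0,"az":0,"claw":0.4},{"dx":0,"dy":0,"dz":1,"ax":0,"ay":0,"az":0,"claw":0.4},{"dx":0,"dy":0,"dz":1,"ax":0,"ay":0,"az":0,"claw":0.4},{"dx":-0.5,"dy":-0.5,"dz":0.7,"ax":0,"ay":0,"az":0,"claw":0.4},{"dx":-0.5,"dy":-0.5,"dz":0.3,"ax":0,"ay":0,"az":0,"claw":0.4},{"dx":0,"dy":0,"dz":0,"ax":0,"ay":0,"az":0,"claw":0.4},{"dx":0,"dy":0,"dz":0,"ax":0,"ay":0,"az":0,"claw":0.4}]'
python3 - <<'E'
from h import *
np.set_printoptions(precision=4,suppress=True)
out=[]
for c in ['wrist','top','scene']:
    p=cap(c)
    for n in ['stud_grip','stud','socket']: print(c,n,[(np.round(d['xyz'],4),round(d['score'],2)) for d in viewer.landmark_of(p,n)[:1]])
    x,y=proj(p,[.5415,.182,.06]).astype(int);s=75 if c=='wrist' else 32; print(x,y)
    x=np.clip(x,s,512-s);y=np.clip(y,s,384-s); out.append(cv2.resize(p['image'][y-s:y+s,x-s:x+s],(256,256),interpolation=2))
cv2.imwrite('pics/f.png',np.hstack(out)[:,:,::-1])
E
```

```text
t: 17.73
tcp_pos: [0.5011, 0.1413, 0.4039]
tool_rot: [1.81, 2.563, -0.0]
contact_force: [0.1, -0.2, -0.6]
width: 0.0258
grasp_force: 0.0
wrist stud_grip [(array([0.5346, 0.184 , 0.0727]), 0.97)]
wrist stud [(array([0.5413, 0.1807, 0.0264]), 0.78)]
wrist socket [(array([0.5393, 0.1763, 0.0001]), 0.79)]
301 156
top stud_grip []
top stud [(array([0.5392, 0.18  , 0.0237]), 0.53)]
top socket [(array([ 0.5427,  0.1787, -0.0025]), 0.74)]
125 175
scene stud_grip [(array([0.5414, 0.1855, 0.0713]), 0.49)]
scene stud []
scene socket [(array([0.5423, 0.1825, 0.0005]), 0.61)]
169 223
```

View pics/f.png

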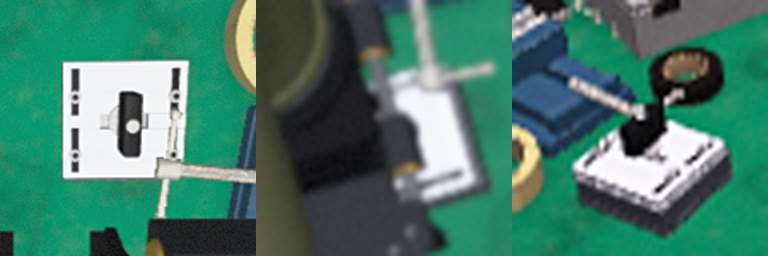

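The wrist crop shows the bar at about (130,125), crosswise to the slot, with the stud upright. The grip point measures about 0.072 m high, which puts the foot's underside near 0.024 m, so it is locked.

```bash
python3 -c "
from h import *
print(hand_in())"
```

```text
the job is handed in; nothing more can be done
None
```

The stud is standing locked crosswise in the socket, the gripper is clear of it, and the job was handed in at about 18 s; I got no verdict back.

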